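Find the full jar and put it away in the drawer

ROBOT

A 6-joint arm with a two-finger parallel gripper is mounted at the origin on the work surface. World frame = base frame: x ahead of the robot, y to its left, z up, the work surface at z = 0. Lengths are in m, angles in rad, forces in N, time in s.
With the tool pointing down it reaches from about 0.275 to 1 m from the base axis. Payload 8.4 kg.
Tool frame: the origin (TCP) lies on the centre line of the jaws, within the pads' length; the fingertips stand 17 mm ahead of it and the grasp point (between the pads) lies 2 mm behind it (bot.tcp_to_tips is the z of the fingertips in the tool frame, in m); z points along the fingers, y is the line along which they close (so a half turn about z gives the same grasp; the last joint's range is limited). The gripper opens to 85 mm and grips with 20 to 120 N. Pads are 22 mm wide; open, the fingers measure 114 mm over their backs; the gripper's body (76 mm by 85 mm) begins 54 mm behind the grasp point. The pads swing forward as they close: fully open they stand 13 mm farther back than shut.
Start: joints at [1.252, 0.353, 1.633, -0, 1.155, -0.002], TCP at [0.195, 0.594, 0.248] pointing down, gripper open.
Joint ranges: [-2.63, 2.63], [-0.92, 2.1], [0.06, 2.66], [-1.3, 4.44], [0, 2.69], [-3.02, 3.02]. Speed limits (rad/s): [2.22, 2.22, 2.79, 3.14, 3.14, 3.14].

INTERFACE

Orientations are given as a unit quaternion [x, y, z, w].
In Python, from workcell import bot, hand, kinematics, get_obs, vision, hand_in gives the robot as it stands. The module is installed in compiled form; this text tells all that it offers. Calls block until the motion is done:
- bot.reach(position, orientation): joint-space move of the TCP to a pose.
- bot.servo_line(position, ori=None, velocity=0.15): straight line of the TCP; ori=None keeps the orientation; velocity is the mean speed in m/s.
- bot.goto_joints(angles): joint-space move.
- hand.move_gripper(opening, strength=None): finger opening in m; strength is the grip in N (None keeps the last); returns when the fingers have stopped.
- bot.dwell(seconds).
- kinematics.solve_ik(position, orientation): joint angles nearest the present ones, or None.
- get_obs(): the state.
- vision.read_camera(name): name is "scene" or "top" or "wrist"; returns a dict with "frame" (400x640x3 uint8, red, green, blue), "intrinsics" (3x3 intrinsics, pixels), "view" (4x4, takes a point from world to camera coordinates). Camera axes: x right, y down, z forward; pixel columns grow to the right and rows downward; lengths in m; the calibration is good to about 2 mm. A picture is of the moment at which its call begins. There is no depth.
A pose or a line that the arm cannot do raises bot.IKError and nothing moves.
- hand_in(): hands the job in; it is judged then, once.
The state is a dict: "time_s": time; "joint_pos": joint angles; "joint_vel": joint speeds; "joint_efforts": joint torques, N m; "position": TCP position; "orientation": TCP orientation; "wrist_force": force on the tool from outside, world axes, zero at the start; "ft_torque": the same for the moment, N m; "gripper_width": finger opening in m; "grip_force": force on a finger pad.
Only numpy, scipy, OpenCV 4.12 (cv2) and the standard library are available. Lean on these libraries where they do the work, as an engineer would, in place of code of your own. Each camera call takes 0.05 s, during which the arm holds its last target. There are 200 camera calls.

TASK

Three identical closed jars of basing paste lean in the sloping wooden rack; one is still full, the other two are nearly used up, and only their weight tells. Find the full one by feel, set it down gently and upright in the open drawer of the little chest, and ease the drawer fully shut. Leave the two used-up jars standing in the rack as before, in any bays, and do not knock over the two dropper bottles behind it.

Things in the scene. Friction and masses are not known exactly. Their poses are not given: they have to be found in the camera images.
- jar_a: closed opaque cylindrical paste jar, grey with a paper band and black screw lid, 46 mm diameter, 70 mm tall; origin at the centre of its underside, z along its axis towards the lid. It starts in one of the rack's three bays, its axis leaning 30 degrees towards the rack's front. All three jars look the same; the full one weighs 230 to 290 g, a used-up one 45 to 80 g
- jar_b: closed opaque cylindrical paste jar, grey with a paper band and black screw lid, 46 mm diameter, 70 mm tall; origin at the centre of its underside, z along its axis towards the lid. It starts in one of the rack's three bays, its axis leaning 30 degrees towards the rack's front. All three jars look the same; the full one weighs 230 to 290 g, a used-up one 45 to 80 g
- jar_c: closed opaque cylindrical paste jar, grey with a paper band and black screw lid, 46 mm diameter, 70 mm tall; origin at the centre of its underside, z along its axis towards the lid. It starts in one of the rack's three bays, its axis leaning 30 degrees towards the rack's front. All three jars look the same; the full one weighs 230 to 290 g, a used-up one 45 to 80 g
- rack: fixed plywood rack, 295 mm wide (y); deck slopes 30 degrees, low side at its front (-x of its frame, roughly towards the robot). Three bays at y = -95, 0, 95 mm, each 90 mm wide, 57 mm along the slope. Origin at table level under the middle bay; a jar's underside centre lies 55 mm above it at x = 0, the jar touching the 18 mm front lip. Back lip and dividers 10 mm high
- drawer_floor (a point): centre of the drawer's inner floor, 22 mm above the table; moves with the drawer; x points into the chest, z up. Inside 175 mm (x) by 158 mm (y); walls rise 81 mm above the floor, front board 92 mm. Pulled out 125 to 148 mm, so only x from -85 to about +35 mm is open above; the chest's top covers the rest, 91 mm above the floor
- chest_drawer0_handle (a point): middle of the drawer's steel bar handle, which runs across the drawer along y, 100 mm long, 35 mm in front of the front board and 87 mm above the table; moves with the drawer
- chest_drawer0 (a joint): how far the drawer is pulled out, m: 0 is fully shut against its stop; it slides with light friction along the x direction of drawer_floor. Pushing the handle or the front board away from the robot shuts it
- chest: fixed wooden one-drawer chest, 220 mm deep (x), 200 mm wide (y), 125 mm high; origin at the centre of its underside, the drawer front faces -x of its frame
- dropper_1: bystander: small dropper paint bottle, 25 mm diameter, 70 mm tall, stands upright; origin at the centre of its underside. On the table behind the rack
- dropper_2: bystander: small dropper paint bottle, 25 mm diameter, 70 mm tall, stands upright; origin at the centre of its underside. On the table behind the rack
Not all that is in view belongs to the job. What is shaped like the jar_c but orange or yellow is not meant.

How it is judged:
By the outcome, as a careful person would: the job done as asked, in the order asked, and still so for the second after the job is handed in, with the robot touching nothing.
It also fails if it takes over 67 s, if anything falls off the work surface, if the arm or the gripper's body presses on something with over 40 N, if the wrist force passes 120 N, or if a joint passes its speed limit or range.

## Working session

There is one attempt and no reset: what is moved stays moved. The work goes in short steps, each a Python script; the robot and the scene stay as the last script left them, time stands still between calls to the robot, and variables do not carry over. Pictures are saved under pics/ and viewed, at most 10 in all, crops included, and the job is handed in when it is done.

```bash
mkdir -p pics
python3 - <<'E'
from workcell import *
import cv2,numpy as np
for n in("scene","top"):
    r=vision.read_camera(n); cv2.imwrite(f"pics/{n}0.png",r["frame"][...,::-1])
    np.savez(f"{n}0.npz",**r); print(n,r["intrinsics"].round(1).tolist(),r["view"].round(3).tolist())
print(get_obs())
E
```

```text
scene [[393.3, 0.0, 320.3], [0.0, 393.3, 197.7], [0.0, 0.0, 1.0]] [[0.301, 0.954, 0.003, -0.159], [0.542, -0.169, -0.823, -0.228], [-0.785, 0.249, -0.568, 1.376], [0.0, 0.0, 0.0, 1.0]]
top [[396.6, 0.0, 315.6], [0.0, 396.6, 199.7], [0.0, 0.0, 1.0]] [[0.004, -1.0, 0.003, -0.0], [-0.989, -0.004, -0.148, 0.57], [0.148, -0.002, -0.989, 0.974], [0.0, 0.0, 0.0, 1.0]]
{'time_s': 0.1, 'joint_pos': array([ 1.25156193e+00,  3.53577030e-01,  1.63407113e+00, -5.92226880e-06,
        1.15518437e+00, -2.40766967e-03]), 'joint_vel': array([ 2.72951040e-04, -3.02958966e-03, -3.62461445e-04,  2.45239161e-05,
       -1.56503525e-03, -1.10548827e-03]), 'joint_efforts': array([ 1.25802926e-03, -6.06355548e+01, -3.42815495e+01,  1.07638671e-04,
        4.08059423e-03,  6.45357645e-06]), 'position': array([0.19459878, 0.5935039 , 0.24763303]), 'orientation': array([ 1.57750422e-01,  9.87478820e-01, -6.12372999e-04, -9.65966503e-05]), 'wrist_force': array([-0.05770942, -0.52843511, -0.39562211]), 'ft_torque': array([ 0.01827785,  0.06031092, -0.03315889]), 'grip_force': 0.0, 'gripper_width': 0.08535938215591503}
```

View pics/scene0.png

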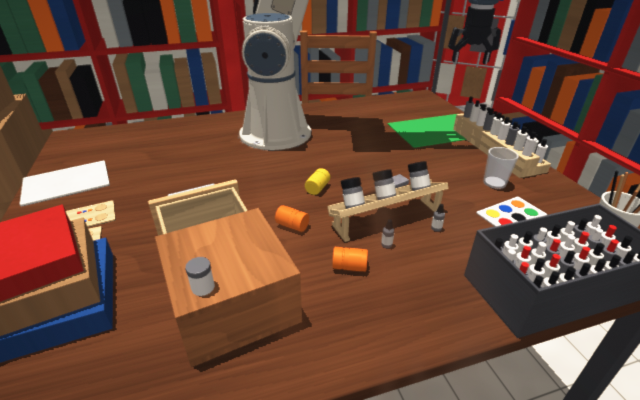

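View pics/top0.png

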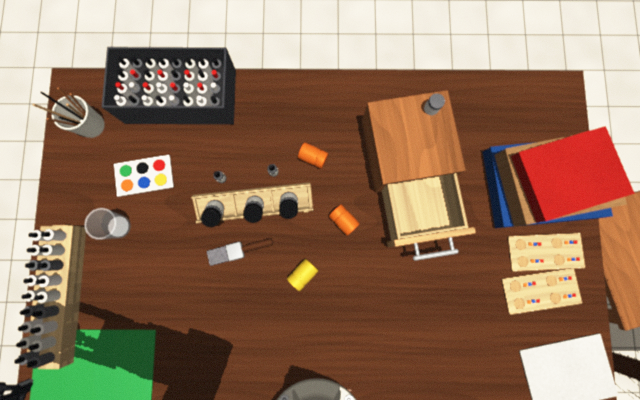

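The scene view shows the rack with jars near (352,190), (384,184) and (419,176), the droppers at (388,237) and (438,220), and the chest at (225,270) with its drawer open. In the top view the jar lids are at (212,213), (254,209) and (289,203), and the drawer is at (428,208) with its handle at (436,253). I'll zoom in for accurate corners.

Run:
```python
import cv2,numpy as np
t=cv2.imread("pics/top0.png");s=cv2.imread("pics/scene0.png")
def crop(im,x,y,w,h,k):
    c=cv2.resize(im[y:y+h,x:x+w],None,fx=k,fy=k,interpolation=cv2.INTER_CUBIC)
    for i in range(0,w,10): cv2.line(c,(i*k,0),(i*k,12 if (x+i)%50 else 25),(255,255,255),1)
    for i in range(0,h,10): cv2.line(c,(0,i*k),(12 if (y+i)%50 else 25,i*k),(255,255,255),1)
    return c
a=crop(t,190,160,130,70,6); b=crop(t,360,85,120,180,3)
cv2.imwrite("pics/a.png",a);cv2.imwrite("pics/b.png",b)
cv2.imwrite("pics/c.png",crop(s,320,150,140,100,5))
```

```text
(no output)
```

View pics/a.png

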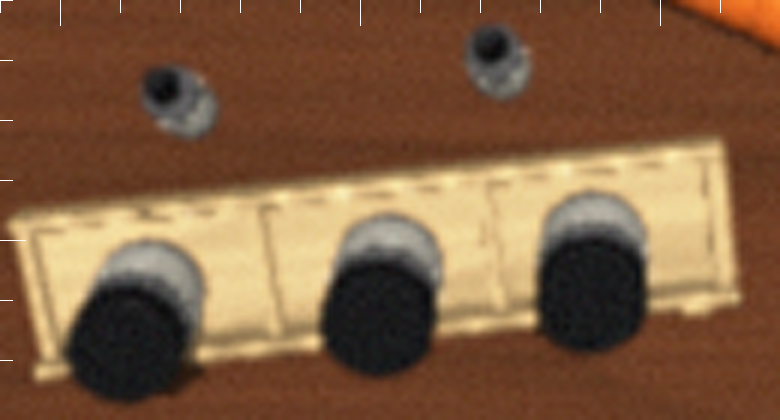

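View pics/b.png

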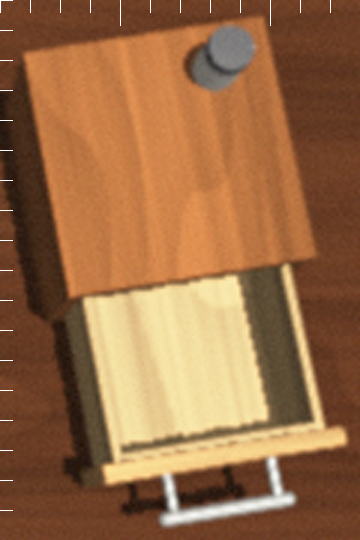

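View pics/c.png

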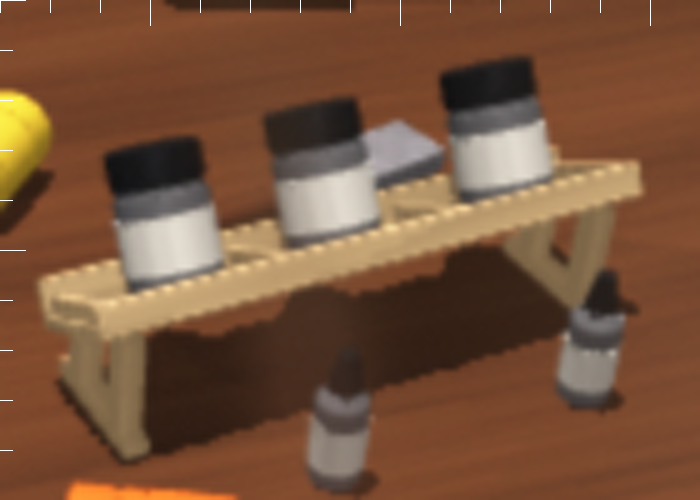

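```bash
cat > h.py <<'E'
import numpy as np,cv2
from scipy.spatial.transform import Rotation as R
def ray(r,p,z):
    K,V=r["intrinsics"],r["view"]; c=-V[:3,:3].T@V[:3,3]
    d=V[:3,:3].T@np.linalg.solve(K,[*p,1]); return c+d*(z-c[2])/d[2]
E
python3 - <<'E'
from h import *
np.set_printoptions(precision=4,suppress=True)
t=np.load("top0.npz");s=np.load("scene0.npz")
A=lambda p:(190+p[0]/6,160+p[1]/6); B=lambda p:(360+p[0]/3,85+p[1]/3); C=lambda p:(320+p[0]/5,150+p[1]/5)
bl,br=[ray(t,A(p),.0837) for p in((10,215),(722,140))]
fl,fr=[ray(t,A(p),.056) for p in((38,372),(740,298))]
print("rack",bl,br,fl,fr,"w",np.linalg.norm(bl-br),np.linalg.norm(fl-fr))
yd=(bl-br+fl-fr)[:2];yaw=np.arctan2(-yd[0],yd[1]);print("yaw",np.degrees(yaw))
mid=(bl+br+fl+fr)[:2]/4; M=np.array([[np.cos(yaw),-np.sin(yaw)],[np.sin(yaw),np.cos(yaw)]])
org=mid-M@[(29.6e-3-34.1e-3)/2,0];print("org",org, "corners in rack",[(M.T@(c[:2]-org)).round(4) for c in(bl,br,fl,fr)])
f=t["frame"];m=(f.max(2)<45).astype(np.uint8);m[:165]=0;m[235:]=0;m[:,:195]=0;m[:,310:]=0
n,_,st,ce=cv2.connectedComponentsWithStats(m)
for i in range(1,n):
    if st[i,4]>60:
        w=ray(t,ce[i],.109);print("lid",ce[i],st[i],w,M.T@(w[:2]-org))
fs=s["frame"];m=(fs.max(2)<60).astype(np.uint8);m[:155]=0;m[215:]=0;m[:,:335]=0;m[:,440:]=0
n,_,st,ce=cv2.connectedComponentsWithStats(m)
for i in range(1,n):
    if st[i,4]>60: w=ray(s,ce[i],.109);print("slid",ce[i],st[i],w,M.T@(w[:2]-org))
c=[ray(t,B(p),.125)[:2] for p in((25,52),(262,17),(315,257),(70,298))]
print("chest",c,[np.linalg.norm(c[i]-c[i-1]) for i in range(4)])
d=(c[0]-c[3])+(c[1]-c[2]);print("chest yaw",np.degrees(np.arctan2(d[1],d[0])), "w-yaw",np.degrees(np.arctan2(*( (c[0]-c[1]+c[3]-c[2])*[-1,1]))))
h=[ray(t,B(p),.087)[:2] for p in((163,520),(293,497))];print("handle",h,np.mean(h,0))
print("front board",[ray(t,B(p),.114)[:2] for p in((103,480),(345,440))])
print("jar on chest",ray(t,B((230,48)),.195)[:2])
print("droppers",[ray(t,A(p),.0)[:2] for p in((190,115),(505,75))],[ray(s,C(p),.0)[:2] for p in((335,478),(588,398))])
E
```

```text
rack [0.5716 0.307  0.0837] [0.6041 0.0152 0.0837] [0.5097 0.3007 0.056 ] [0.542  0.0076 0.056 ] w 0.29361855668038195 0.2949018701562445
yaw 6.322312661075555
org [0.5591 0.1579] corners in rack [array([0.0289, 0.1469]), array([ 0.0291, -0.1468]), array([-0.0334,  0.1474]), array([-0.0336, -0.1475])]
lid [288.1306 208.459 ] [280 200  17  18 268] [0.538  0.0676 0.109 ] [-0.0309 -0.0874]
lid [252.631  212.5166] [244 204  18  19 271] [0.528 0.152 0.109] [-0.0316 -0.0024]
lid [211.0517 217.031 ] [202 208  19  19 290] [0.5168 0.2505 0.109 ] [-0.0319  0.0967]
slid [416.9133 166.5733] [408 162  19  11 150] [0.5233 0.2498 0.109 ] [-0.0254  0.0953]
slid [382.2945 174.8288] [373 170  19  11 146] [0.5338 0.152  0.109 ] [-0.0258 -0.0031]
slid [350.3964 182.8402] [341 178  20  11 169] [0.5444 0.0669 0.109 ] [-0.0246 -0.0888]
slid [413.1766 208.8779] [393 200  40  15 385] [0.6779 0.1555 0.109 ] [ 0.1178 -0.0154]
chest [array([ 0.7983, -0.1259]), array([ 0.8293, -0.3207]), array([ 0.6284, -0.3536]), array([ 0.5945, -0.1582])] [np.float64(0.20632802413951262), np.float64(0.19718708360725343), np.float64(0.2035772611897416), np.float64(0.1983374993156857)]
chest yaw 9.1516577026854 w-yaw 9.454078227519052
handle [array([ 0.4214, -0.2354]), array([ 0.4401, -0.3404])] [ 0.4308 -0.2879]
front board [array([ 0.4521, -0.1828]), array([ 0.484 , -0.3738])]
jar on chest [ 0.7734 -0.2707]
droppers [array([0.6307, 0.2549]), array([0.6496, 0.114 ])] [array([0.6573, 0.1173]), array([0.6412, 0.2572])]
```

The geometry matches the stated rack width. Rack origin is (0.559,0.158) with yaw 6.3°, jars sit at y≈+.096, −.003, −.088, and the drawer yaw is about 9.3°. Next I weigh the jars, starting with the first.

```bash
cat >> h.py <<'E'
from workcell import *
yaw=np.radians(6.32); RK=R.from_euler('z',yaw); ORG=np.array([.5591,.1579,0])
JY=[.096,-.0027,-.0881]
TILT=R.from_matrix(np.array([[-.866025,0,.5],[0,1,0],[-.5,0,-.866025]]))  # tool axes in the rack frame
QT=(RK*TILT).as_quat()
AX=RK.apply([-.5,0,.866025])
def at(i,d): return ORG+RK.apply([0,JY[i],.055])+AX*d
def force(n=8):
    f=[]
    for _ in range(n): bot.dwell(.04); f.append(get_obs()["wrist_force"])
    return np.mean(f,0)
def weigh(i,back=True):
    bot.servo_line(at(i,.130),QT,.25); bot.dwell(.2); f0=force()
    bot.servo_line(at(i,.050),None,.12); w=hand.move_gripper(.03,35)
    bot.servo_line(at(i,.075),None,.08); bot.dwell(.3); o=get_obs(); f1=force()
    print(i,"dF",(f1-f0).round(2),"w",round(o["gripper_width"],4),"grip",o["grip_force"],"t",o["time_s"])
    if back:
        bot.servo_line(at(i,.051),None,.05); hand.move_gripper(.066); bot.servo_line(at(i,.130),None,.2)
    return f1-f0
E
python3 - <<'E'
from h import *
for i in range(3): print(kinematics.solve_ik(at(i,.05),QT),kinematics.solve_ik(at(i,.13),QT))
hand.move_gripper(.066,35)
bot.reach(at(0,.130),QT)
weigh(0)
E
```

```text
[ 0.56792231  0.36821871  2.18502618 -1.11790144  0.2482148  -0.06211486] [ 0.61271157  0.18180959  2.21503516 -0.7379369   0.36599619 -0.42271363]
[ 0.34264768  0.33183171  2.25386443 -1.20798935  0.12345867 -0.16323182] [ 0.36841808  0.12731819  2.28603341 -0.53453617  0.25322345 -0.8255864 ]
[ 0.1253433   0.32010525  2.2758054  -0.32753114  0.02337426 -1.23032444] [ 0.12708528  0.10891588  2.30876687 -0.04212938  0.20054521 -1.51497767]
0 dF [-0.3   0.24 -0.57] w 0.045 grip 36.00760281085968 t 4.7833
```

Jar 0 is used up (0.57 N). Now the middle one.

Run:
```python
from h import *
f=weigh(1,back=False)
if f[2]>-1.4:
    bot.servo_line(at(1,.051),None,.05); hand.move_gripper(.066); bot.servo_line(at(1,.130),None,.2)
print(get_obs()["joint_pos"],get_obs()["position"]-at(1,.075))
r=vision.read_camera("scene"); cv2.imwrite("pics/d.png",cv2.resize(r["frame"][100:260,280:480,::-1],None,fx=3,fy=3))
```

```text
1 dF [ 0.06  0.22 -2.28] w 0.0452 grip 36.24470829963684 t 9.8
[ 0.3501566   0.26879085  2.2673213  -0.90325011  0.15187324 -0.46448932] [-8.28864743e-06 -9.11771949e-06 -5.32700669e-05]
```

View pics/d.png

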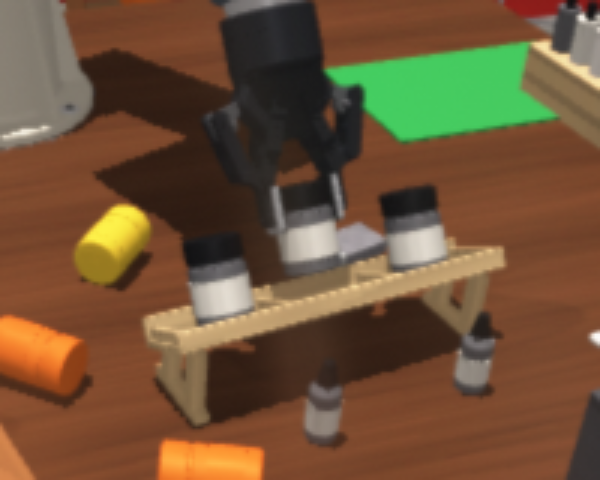

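Jar 1 weighs 2.28 N, about 232 g, so it is the full one. The picture shows it gripped at about (305,230) with both other jars standing in their bays. Carrying it to the drawer.

```bash
cat >> h.py <<'E'
CY=np.radians(9.3); RC=R.from_euler('z',CY); QC=(RC*R.from_matrix(np.diag([-1.,1,-1]))).as_quat()
F=np.array([.566,-.265,.022])
def dr(x,y,z): return F+RC.apply([x,y,z])
E
python3 - <<'E'
from h import *
bot.servo_line(at(1,.17),None,.12)
p=at(1,.17); p[2]=.29; bot.servo_line(p,None,.15)
print([kinematics.solve_ik(dr(-.022,0,z),QC) for z in(.278,.05)])
bot.reach(dr(-.022,0,.278),QC)
bot.servo_line(dr(-.022,0,.16),QC,.12)
bot.dwell(.2); o=get_obs(); print(o["time_s"],o["gripper_width"],o["grip_force"],o["joint_pos"])
for n in("scene","top"):
    r=vision.read_camera(n);np.savez(n+"1.npz",**r)
    c=r["frame"][160:300,140:280] if n=="scene" else r["frame"][90:270,360:500]
    cv2.imwrite(f"pics/e{n}.png",cv2.resize(c[...,::-1],None,fx=3,fy=3))
a=cv2.imread("pics/escene.png");b=cv2.imread("pics/etop.png");a=cv2.copyMakeBorder(a,0,540-a.shape[0],0,0,0)
cv2.imwrite("pics/e.png",np.hstack([a,b])[:, :800])
E
```

```text
[array([-4.60829551e-01,  2.81080326e-01,  1.61657069e+00, -4.44089210e-16,
        1.24394164e+00, -2.19394150e+00]), array([-4.60829551e-01,  5.37178478e-01,  1.79818946e+00, -4.44089210e-16,
        8.06224712e-01, -2.19394150e+00])]
14.7417 0.045535598948121446 36.16158843040466 [-4.60843826e-01  3.93318362e-01  1.73275507e+00 -3.30846065e-05
  1.01426684e+00 -2.19393358e+00]
```

View pics/e.png

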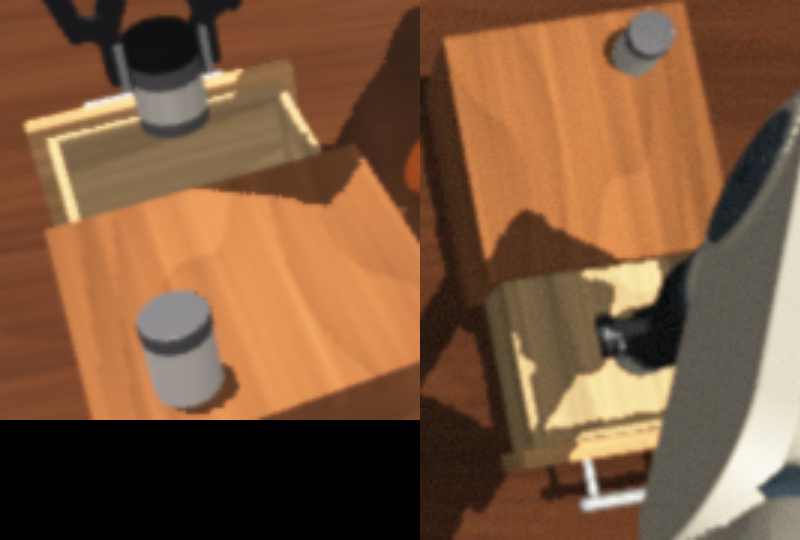

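The jar hangs upright over the middle of the drawer opening, at about (172,80) in the scene crop. Lowering until contact.

Run:
```python
from h import *
bot.servo_line(dr(-.022,0,.062),None,.1); bot.dwell(.3); f0=force(5)
print(f0)
z=.062
while z>.044:
    z-=.0015; bot.servo_line(dr(-.022,0,z),None,.02); bot.dwell(.1); d=force(2)-f0
    if abs(d[2])>1.0: break
o=get_obs();print("z",z,d,o["time_s"])
hand.move_gripper(.068); bot.servo_line(dr(-.022,0,.17),None,.12)
o=get_obs();print(o["time_s"],force(3)-f0)
hand.move_gripper(.0)
bot.reach(dr(-.19,0,.18),QC)
print(get_obs()["time_s"])
for n in("scene","top"):
    r=vision.read_camera(n);np.savez(n+"2.npz",**r)
    c=r["frame"][160:300,140:280] if n=="scene" else r["frame"][90:270,360:486]
    cv2.imwrite(f"pics/e{n}.png",cv2.resize(c[...,::-1],None,fx=3,fy=3))
a=cv2.imread("pics/escene.png");b=cv2.imread("pics/etop.png");a=cv2.copyMakeBorder(a,0,540-a.shape[0],0,0,0)
cv2.imwrite("pics/f.png",np.hstack([a,b])[:, :800])
```

```text
[ 0.06414618 -0.16077936 -2.30937107]
z 0.04999999999999999 [0.54909345 1.24544196 3.14755816] 19.95
21.45 [0.13900886 0.43184758 2.07209813]
22.9333
```

View pics/f.png

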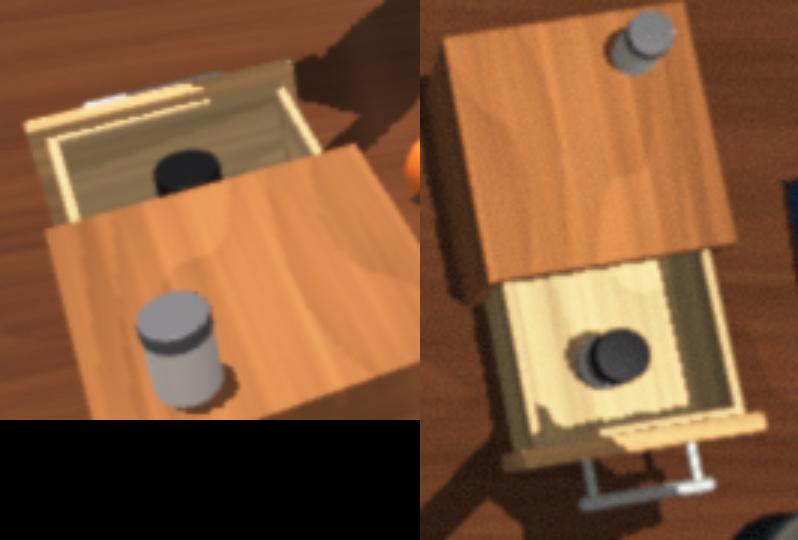

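The jar stands upright in the drawer, lid at about (620,355) in the top crop, and the hand is clear. Now pushing the handle shut.

Run:
```python
from h import *
bot.servo_line(dr(-.19,0,.06),None,.12); bot.dwell(.2); f0=force(4)
bot.servo_line(dr(-.155,0,.06),None,.06); print("near",RC.inv().apply(force(2)-f0))
x=-.04; bot.servo_line(dr(x,0,.06),None,.05); print(x,RC.inv().apply(force(2)-f0),get_obs()["time_s"])
while x<.02:
    x+=.003; bot.servo_line(dr(x,0,.06),None,.03); bot.dwell(.05); d=RC.inv().apply(force(2)-f0)
    if d[0]<-12: break
print(x,d,get_obs()["time_s"])
bot.dwell(.3); print(RC.inv().apply(force(2)-f0))
bot.servo_line(dr(x-.06,0,.06),None,.1); bot.servo_line(dr(x-.06,0,.2),None,.2)
print(get_obs()["time_s"])
for n in("scene","top"):
    r=vision.read_camera(n);np.savez(n+"3.npz",**r)
    c=r["frame"][140:350,140:470] if n=="scene" else r["frame"][90:270,180:486]
    cv2.imwrite(f"pics/e{n}.png",cv2.resize(c[...,::-1],(480,300)))
cv2.imwrite("pics/g.png",np.vstack([cv2.imread("pics/escene.png"),cv2.imread("pics/etop.png")]))
```

```text
near [ 0.40410954 -0.12347425  0.61045731]
-0.04 [-0.54087182  1.13973787  0.18238873] 27.9
-0.016 [-12.11766386  -2.24584121   7.35809618] 30.9667
[-11.36346809  -1.60088324   8.00984951]
32.95
```

View pics/g.png

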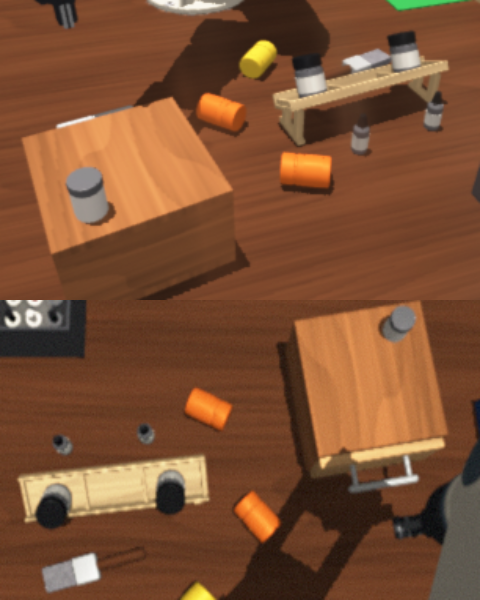

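The drawer is flush against the chest front, with the board at (380,455) and the force steady at 11 N against the stop. Both light jars stand in the outer bays at (52,505) and (171,490), and both droppers are upright. Handing in.

Run:
```python
from h import *
r=np.load("top3.npz"); h=ray(r,(424.8,199.8),.087); print("handle travel",RC.inv().apply(h-[.4308,-.2879,.087]))
print(hand_in())
```

```text
handle travel [ 1.34605714e-01  3.53210835e-04 -2.77555756e-17]
the job is handed in; nothing more can be done
None
```

The full jar (about 232 g, from the middle bay) stands upright in the drawer, which is pushed to its stop. The two used-up jars are in the outer bays with both droppers still standing, and the job was handed in at about 33 s of the 67 s allowed (no verdict was returned).

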